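# Hold the case lid at its balance point for the stay

## Task

The lid stay is about to be screwed to this new plywood case, so its lid has to be held up where it weighs nothing on the hinges. First lift the carton of screws off the shut lid and stand it upright on the bench beside the case; then swing the lid up to its balance point, the angle at which it would fall neither shut nor back, without ever letting it drop or go over, and finish while still holding it there, quite still. Leave everything else on the bench where it is.

Things in the scene. Friction and masses are not known exactly. Their poses are not given: they have to be found in the camera images.
- case: new plywood case, fixed to the bench; origin at the centre of its underside. 200 mm deep (x), 260 mm wide (y), 85 mm high, plus a 35 mm high lid: the closed lid's flat top is 120 mm above the bench. x points from its front (handle side) to its back (hinge side), z up; turned up to 20 degrees. A thin black mat shows 20-25 mm round its foot
- lid (a joint): lid opening angle, rad: 0 closed, growing as the front edge swings up and back. Free hinge, no stay or spring: the lid (0.55 kg +-25 %, 3 N to lift at the handle) falls shut from before its balance point, and back to a stop at 1.95 from beyond it. It balances at 1.31 (75 degrees): its centre of mass (110 mm before and 29 mm above the hinge when closed) is then above the hinge
- lid_hinge (a point): centre of the lid's hinge axis, at the back of the case, 85 mm above the bench; the axis runs along the case's y
- lid_handle (a point): centre of the steel bar handle on the lid: a round bar 12 mm thick and 140 mm long along the case's y, on two posts 112 mm apart. When the lid is closed the bar's centre line is 182 mm in front of the hinge axis and 73 mm above it, i.e. 38 mm above the lid's flat top (32 mm free under the bar). It turns with the lid
- carton_centre (a point): centre (half-way up) of the brown cardboard carton of screws that stands on the lid behind the handle: a closed carton 61 mm (its x) by 85 mm (its y) by 47 mm high, 0.35 kg, up to 30 % more or less; z up. The bench to the left of the case is always free round x = 0.455, y = 0.385 (50 mm each way)
- hinge_box: white carton of hinges, 90x95x66 mm, behind the case on the left. Leave it alone (origin at the centre of its underside)
- red_driver: red-handled screwdriver, 211 mm long, lying to the right of the case. Leave it alone (origin at the centre of its underside)
- tape: orange tape measure, 68x76x31 mm, behind the case. Leave it alone (origin at the centre of its underside)
- sander: wooden sanding block, 67x112x36 mm, on the left of the bench. Leave it alone (origin at the centre of its underside)
- wood_clamp: blue spring clamp with orange jaws, 139 mm long, behind the case. Leave it alone (origin at the centre of its underside)
- lid_stay: the lid stay still to be fitted: a flat steel arm 170 mm long with a brass foot at each end, 7 mm high, lying to the right of the case. Leave it alone (origin at the centre of its underside)

How it is judged:
By the outcome, as a careful person would: the job done as asked, in the order asked, and still so for the second after the job is handed in, while the arm keeps its last pose, push and grip.
It also fails if it takes over 58 s, if anything falls off the work surface, if the arm or the gripper's body presses on something with over 40 N, if the wrist force passes 120 N, or if a joint passes its speed limit or range.

## Robot

A 6-joint arm with a two-finger parallel gripper is mounted at the origin on a cart in front of the work surface, level with it; the furniture and walls round the work are solid. World frame = base frame: x ahead of the robot, y to its left, z up, the work surface at z = 0. Lengths are in mm, angles in rad, forces in N, time in s.
With the tool pointing down it reaches from about 275 to 825 mm from the base axis. Payload 4.9 kg.
Tool frame: the origin (TCP) lies between the finger pads; the fingertips stand 8 mm ahead of it and the grasp point (between the pads) lies 11 mm behind it; z points along the fingers, y is the line along which they close (so a half turn about z gives the same grasp; the last joint's range is limited). The gripper opens to 85 mm and grips with 20 to 120 N. Pads are 22 mm wide; open, the fingers measure 114 mm over their backs; the gripper's body (76 mm by 85 mm) begins 54 mm behind the grasp point. The pads swing forward as they close: fully open they stand 13 mm farther back than shut.
Start: joints at [1.153, 0.326, -0.193, 1.052, 0, 1.437], TCP at [153.997, 528.018, 210.281] pointing down, gripper open.
Joint ranges: [-2.65, 2.65], [-0.97, 1.79], [-1.3, 1.35], [-1.93, 2.1], [-1.47, 1.37], [-3.14, 3.14]. Speed limits (rad/s): [2.57, 2.57, 3.14, 3.14, 3.14, 3.14].

## Interface

Orientations are given as a rotation vector (axis times angle).
In Python, from cell import r gives the robot as it stands.
- The arm moves only by the tool arm_command, never from a script. Its argument "targets" is a list of rows, each a list of 7 numbers: the turn, a rotation vector about the tool's x, y, z in rad, then the shift along the tool's x, y, z in m, then the opening, from -1 (shut) to 1 (fully open), so that 0 is half open. In form: [[ax, ay, az, x, y, z, claw], ...]. A call has 1 to 10 rows; each row is the pose to reach, as a shift and turn from the pose commanded when the call began, along the tool's axes at that moment; what a row does not reach only later rows make up. A row lasts 1/8 s, in which the tool goes at most 62.5 mm and 10.7 degrees, less where a joint would pass 70% of its speed; a pose out of reach is approached as far as the arm can. A call with a gripper value outside its range is refused whole. The fingers move at their own pace and stop on an object; "squeeze" is the grip in N (left out, the last holds). Time passes only in rows, so rows that repeat a pose let the fingers close. It gives the time, the measured TCP pose, the force and the opening at its end, in the units of the state.
- r.read_state(): the state, without advancing time (a new reading comes with each control period).
- r.grab_frame(name): name is "scene" or "top"; returns a dict with "color" (384x512x3 uint8, red, green, blue), "intrinsics" (3x3 intrinsics, pixels), "distortion" ([k1, k2, p1, p2, k3] as OpenCV has them; the pictures are not rectified), "R" (3x3) and "t" (3): a world point X has camera coordinates R X + t. Camera axes: x right, y down, z forward; pixel columns grow to the right and rows downward; lengths in mm; the calibration is good to about 2 mm. A picture is of the moment at which its call begins. There is no depth.
- r.sign_off(): hands the job in, once; it reports no verdict.
Trained networks look in a picture, given as the dict that the camera call returned (one of the last four; its "shot" number tells which), for a name from the list of things; names that differ only in an ending like _2 or _b are one class to them, and where a whole thing is asked for, a point or a joint stands for the part that bears it (a point fixed in the world has none). Each returns a list of dicts, best first, with "p" (0 to 1); they miss things now and then, are a little off and sometimes report something else, mostly with a low value. They report only what shows in the picture. A call takes as long as a camera call.
- r.look_for(picture, label): "location" ([x, y, z] in mm, in the coordinates of the camera as it stood for that picture, good to about 4 mm: the middle of the surface that is visible of it).
- r.spot_point(picture, label): "location" ([x, y, z] in mm, in the coordinates of the camera as it stood for that picture, good to about 4 mm: a listed point, or the origin of a listed thing).
The state is a dict: "time": time; "joint_positions": joint angles; "dq": joint speeds; "tau": joint torques, N m; "tool_pos": TCP position; "orientation": TCP orientation; "force": force on the tool from outside, world axes, zero at the start; "moment": the same for the moment, N m; "opening": opening from 0.0 (shut) to 1.0 (fully open).
Only numpy, scipy, OpenCV 4.12 (cv2) and the standard library are available. Lean on these libraries where they do the work, as an engineer would, in place of code of your own. Each camera call takes 0.05 s, during which the arm holds its last target. There are 200 camera calls.

## Working session

There is one attempt and no reset: what is moved stays moved. The work goes in short steps, Python scripts to look and compute and a tool call to move; the robot and the scene stay as the last step left them, time stands still between calls to the robot, and variables do not carry over. Pictures are saved under pics/ and viewed, on a budget of 10 in all, crops included, one or two more only if the job needs it, and the job is handed in when it is done.

Besides the shell and the picture viewer there is one more tool, called by a JSON object that holds its "api" and its "payload", one argument or row to a line. arm_command: Moves the arm, as the interface text tells. Its arguments: {"type":"object","properties":{"targets":{"type":"array","items":{"type":"array","items":{"type":"number"}}},"squeeze":{"type":"number"}},"required":["targets"]}

```bash
ls; mkdir -p pics; cat > h.py <<'E'
import numpy as np, cv2
from cell import r
from scipy.spatial.transform import Rotation as Ro
def world(f,p): return np.array(f["R"]).T@(np.array(p)-np.array(f["t"]))
def proj(f,X):
    return cv2.projectPoints(np.atleast_2d(np.array(X,float)),cv2.Rodrigues(np.array(f["R"],float))[0],np.array(f["t"],float),np.array(f["intrinsics"],float),np.array(f["distortion"],float))[0][:,0]
def save(f,n): cv2.imwrite("pics/"+n,cv2.cvtColor(f["color"],cv2.COLOR_RGB2BGR))
def seeall(names,fn="spot_point"):
    for cam in("scene","top"):
        f=r.grab_frame(cam)
        for n in names:
            for d in getattr(r,fn)(f,n)[:2]: print(cam,n,round(d["p"],2),world(f,d["location"]).round(1),proj(f,world(f,d["location"])).round()[0])
E
python3 - <<'E'
from h import *
fs=r.grab_frame("scene");ft=r.grab_frame("top")
cv2.imwrite("pics/a.png",cv2.cvtColor(fs["color"],cv2.COLOR_RGB2BGR));save(ft,"b.png")
seeall(["case","lid_hinge","lid_handle","carton_centre","sander","hinge_box","tape","wood_clamp"])
s=r.read_state();print(s["tool_pos"],s["orientation"],s["time"],s["opening"])
print(Ro.from_rotvec(s["orientation"]).as_matrix().round(3))
for f in(fs,ft): print((-np.array(f["R"]).T@f["t"]).round())
E
```

```text
pics
scene case 0.75 [ 538.2 -123.8   -5.6] [266. 268.]
scene case 0.61 [ 576.6 -389.6   -4.7] [359. 312.]
scene lid_hinge 0.76 [ 634.8 -103.7   79.6] [287. 225.]
scene lid_hinge 0.18 [ 539.2 -123.1   -1.1] [266. 267.]
scene lid_handle 0.68 [ 461.5 -133.   157.5] [248. 228.]
scene carton_centre 0.75 [550.4 -56.4 141.3] [253. 209.]
scene sander 0.66 [628.6 398.2   1.8] [176. 187.]
scene sander 0.15 [ 462.3 -135.7  157.4] [249. 229.]
scene hinge_box 0.74 [ 7.291e+02  2.922e+02 -4.000e-01] [218. 189.]
scene tape 0.72 [ 637.4 -104.8   81.3] [288. 224.]
scene tape 0.67 [781.  -43.7   3.5] [303. 221.]
scene wood_clamp 0.8 [783.1 118.4   2.8] [266. 201.]
top case 0.92 [ 539.3 -121.5    3.5] [298. 223.]
top lid_hinge 0.73 [ 635.4 -102.2   89.4] [293. 188.]
top lid_hinge 0.45 [ 538.9 -123.1   -0.8] [298. 224.]
top lid_handle 0.63 [ 460.7 -134.4  158.7] [311. 248.]
top carton_centre 0.83 [554.2 -54.1 144.1] [279. 214.]
top sander 0.71 [627.9 397.5  -1.6] [127. 199.]
top sander 0.39 [ 574.7 -397.1    3.3] [386. 210.]
top hinge_box 0.81 [726.2 293.    0.9] [162. 166.]
top tape 0.65 [ 7.819e+02 -4.590e+01 -5.000e-01] [271. 147.]
top tape 0.3 [554.2 -54.  140.9] [279. 214.]
top wood_clamp 0.82 [779.3 119.2   3.8] [218. 149.]
[153.97849666 527.9868648  210.26559749] [-4.44314916e-01 -3.10997282e+00  7.11895265e-05] 1.0 1.0017379592332416
[[-0.96  0.28 -0.  ]
 [ 0.28  0.96 -0.  ]
 [ 0.   -0.   -1.  ]]
[-195. -807.  763.]
[ 442.   19. 1160.]
```

View pics/a.png

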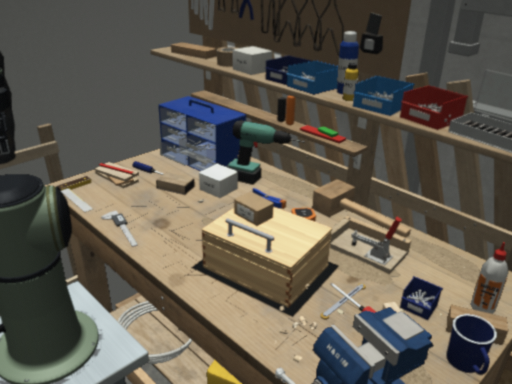

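View pics/b.png

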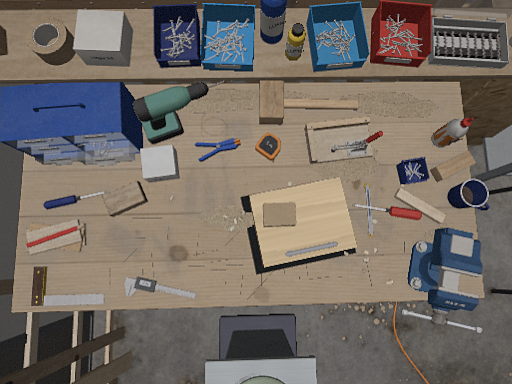

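The overhead view shows the carton at about (279,214) and the handle bar at about (311,248), with the case turned roughly 10°. Next I'll measure the carton and bar yaw on the rectified planes.

```bash
cat >> h.py <<'E'
def rect(f,x0,x1,y0,y1,z,s=2.5):
    # image: up=+x, left=+y
    xs=np.arange(x1,x0,-1/s);ys=np.arange(y1,y0,-1/s)
    Y,X=np.meshgrid(ys,xs);P=np.stack([X,Y,0*X+z],-1).reshape(-1,3)
    m=proj(f,P).reshape(X.shape+(2,)).astype(np.float32)
    return cv2.cvtColor(cv2.remap(f["color"],m[...,0],m[...,1],cv2.INTER_CUBIC),cv2.COLOR_RGB2BGR)
E
python3 - <<'E'
from h import *
f=r.grab_frame("top")
a=rect(f,440,640,-200,40,167,3);b=rect(f,400,680,-280,60,158,3)
hsv=cv2.cvtColor(a,cv2.COLOR_BGR2HSV)
k=a[int((640-553)*3),int((40+55)*3)];print("carton bgr",k, "lid",a[int((640-500)*3),int((40+80)*3)])
d=np.linalg.norm(cv2.GaussianBlur(a,(5,5),0).astype(float)-k,axis=2)
m=(d<45).astype(np.uint8)
n,l,st,c=cv2.connectedComponentsWithStats(m);i=l[int((640-553)*3),int((40+55)*3)]
m=cv2.morphologyEx((l==i).astype(np.uint8),cv2.MORPH_OPEN,np.ones((9,9)))
q=cv2.minAreaRect(cv2.findContours(m,0,2)[0][0]);print(q, "centre",640-q[0][1]/3,40-q[0][0]/3,np.array(q[1])/3)
cv2.polylines(a,[cv2.boxPoints(q).astype(int)],True,(0,0,255),1)
h=np.zeros((600,720,3),np.uint8);h[:]=a[:600,:720] if a.shape[:2]==(600,720) else cv2.resize(a,(720,600))
cv2.imwrite("pics/c.png",h)
E
```

```text
carton bgr [111 133 152] lid [137 169 190]
((278.92523193359375, 267.17559814453125), (201.81295776367188, 268.4173583984375), 89.11176300048828) centre 550.9414672851562 -52.97507731119792 [67.27098592 89.4724528 ]
```

View pics/c.png

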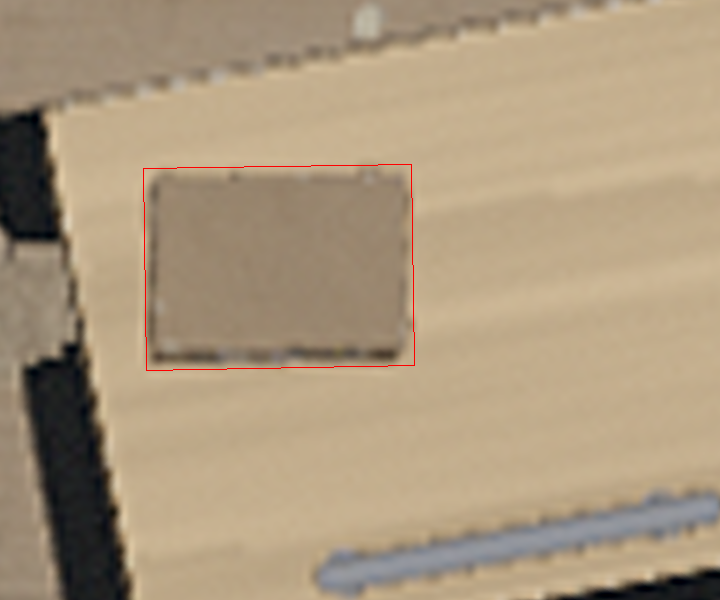

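The carton's yaw is about 0–1°, centred near (552,-54). The bar and lid are turned about 10.2°.

```bash
cat >> h.py <<'E'
def Rt(yaw,tilt=0):
    "tool down, tool y along (cos yaw, sin yaw); tilt>0: tool z leans towards -y_tool (gripper body back over the case)"
    c,s=np.cos(np.radians(yaw)),np.sin(np.radians(yaw))
    y=np.array([c,s,0]);z=np.array([0,0,-1.]);x=np.cross(y,z)
    return Ro.from_rotvec(x*np.radians(tilt)).as_matrix()@np.stack([x,y,z],1)
def row(p0,o0,p,R):
    R0=Ro.from_rotvec(o0).as_matrix()
    return Ro.from_matrix(R0.T@R).as_rotvec().round(3),(R0.T@(np.array(p)-p0)/1000).round(4)
E
python3 - <<'E'
from h import *
s=r.read_state();p=s["tool_pos"]
print(row(p,s["orientation"],[552,-54,240],Rt(0)))
E
```

```text
(array([ 0.   , -0.   ,  1.287]), array([-0.5451, -0.4473, -0.0297]))
```

{"api": "arm_command", "payload": {
  "targets": [
    [0, 0, 0.16, -0.048, -0.04, -0.03, 1],
    [0, 0, 0.32, -0.096, -0.079, -0.03, 1],
    [0, 0, 0.48, -0.144, -0.118, -0.03, 1],
    [0, 0, 0.62, -0.192, -0.158, -0.03, 1],
    [0, 0, 0.76, -0.24, -0.197, -0.03, 1],
    [0, 0, 0.9, -0.288, -0.236, -0.03, 1],
    [0, 0, 1.0, -0.336, -0.276, -0.03, 1],
    [0, 0, 1.1, -0.384, -0.315, -0.03, 1],
    [0, 0, 1.2, -0.432, -0.354, -0.03, 1],
    [0, 0, 1.287, -0.48, -0.394, -0.03, 1]
  ]
}}

```text
time: 2.3
tool_pos: [504.3, 15.3, 240.6]
orientation: [2.225, 2.217, 0.001]
force: [1.8, 0.1, 0.1]
opening: 1.006
```

```bash
python3 - <<'E'
from h import *
s=r.read_state();p=s["tool_pos"];print(p,Ro.from_rotvec(s["orientation"]).as_matrix().round(3),s["joint_positions"],s["time"],s["force"])
print(row(p,s["orientation"],[552,-54,240],Rt(0)))
E
```

```text
[504.32982697  15.28246083 240.55502403] [[ 0.003  1.     0.001]
 [ 1.    -0.003  0.   ]
 [ 0.     0.001 -1.   ]] [-1.16323098e-01  2.21805614e-01 -2.55850055e-01  1.09223777e+00
  3.45595282e-04  1.45778143e+00] 2.3 [1.81174082 0.11793467 0.09514943]
(array([ 0.001, -0.   , -0.003]), array([-0.0691,  0.0479,  0.0006]))
```

{"api": "arm_command", "payload": {
  "targets": [
    [0, 0, 0, -0.04, 0.028, 0, 1],
    [0, 0, 0, -0.069, 0.048, 0, 1],
    [0, 0, 0, -0.069, 0.048, 0.03, 1],
    [0, 0, 0, -0.069, 0.048, 0.06, 1],
    [0, 0, 0, -0.069, 0.048, 0.085, 1],
    [0, 0, 0, -0.069, 0.048, 0.101, 1],
    [0, 0, 0, -0.069, 0.048, 0.101, 1]
  ]
}}

```text
time: 3.18
tool_pos: [550.4, -51.6, 138.3]
orientation: [-2.22, -2.22, 0.002]
force: [0.5, -0.3, 0.2]
opening: 1.004
```

```bash
python3 - <<'E'
from h import *
s=r.read_state();print(s["tool_pos"],s["force"],s["time"])
f=r.grab_frame("scene");save(f,"d0.png")
cv2.imwrite("pics/d.png",cv2.resize(cv2.imread("pics/d0.png")[130:320,170:370],(800,760))[:600])
E
```

```text
[550.44749444 -51.5721214  138.34787114] [ 0.51487043 -0.33743826  0.21210511] 3.175
```

View pics/d.png

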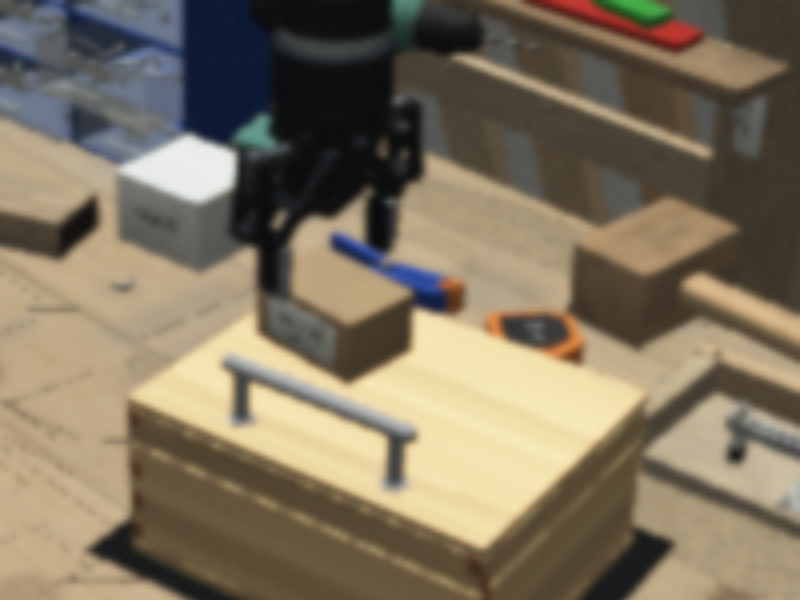

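```bash
python3 - <<'E'
from h import *
f=r.grab_frame("scene")
g=lambda X:((proj(f,X)-[170,130])*4).round().tolist()
print("carton top FL,FR,BR, bottom FL,FR",g([[521.5,-11.5,167],[521.5,-96.5,167],[582.5,-96.5,167],[521.5,-11.5,120],[521.5,-96.5,120]]))
print("front tips",g([[508,-51.6,143],[508,-51.6,131]]),"back",g([[593,-51.6,143]]))
print("handle",g([[458,-135.7,158]]),"hinge", g([[637,-103.5,85]]))
for d in r.spot_point(f,"carton_centre"):print(d["p"],world(f,d["location"]))
E
```

```text
carton top FL,FR,BR, bottom FL,FR [[250.0, 271.0], [343.0, 321.0], [411.0, 288.0], [251.0, 334.0], [341.0, 385.0]]
front tips [[277.0, 334.0], [277.0, 350.0]] back [[372.0, 289.0]]
handle [[312.0, 396.0]] hinge [[470.0, 370.0]]
0.63 [552.19059473 -57.56678147 145.07352459]
```

```bash
python3 - <<'E'
from h import *
i=cv2.imread("pics/d0.png")[160:230,222:290]
i=cv2.convertScaleAbs(i,alpha=1.6,beta=20)
cv2.imwrite("pics/e.png",cv2.resize(i,None,fx=8,fy=8,interpolation=cv2.INTER_CUBIC))
E
```

```text
(no output)
```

View pics/e.png

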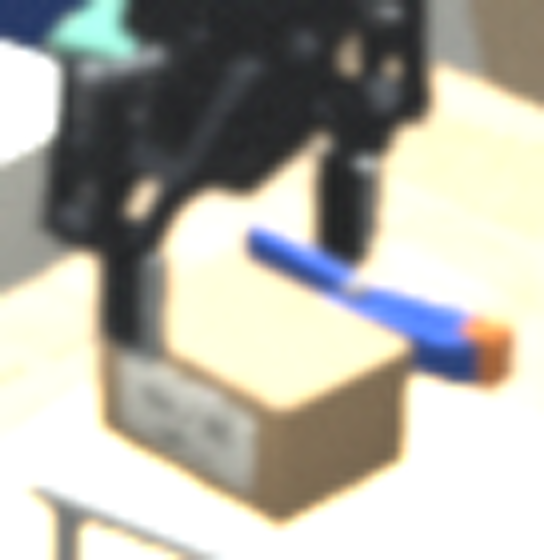

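The front fingertip ends at about pixel (238,204), level with the carton's top. My projection put it at (239,213), so the tips look about 25 mm higher than stated. I'll go down 10 mm and compare.

{"api": "arm_command", "payload": {
  "targets": [
    [0, 0, 0, -0.001, 0.001, 0.005, 1],
    [0, 0, 0, -0.001, 0.001, 0.01, 1],
    [0, 0, 0, -0.001, 0.001, 0.01, 1],
    [0, 0, 0, -0.001, 0.001, 0.01, 1]
  ]
}}

```text
time: 3.82
tool_pos: [552.2, -52.8, 129.3]
orientation: [-2.221, -2.221, 0.0]
force: [0.1, -0.1, 0.0]
opening: 1.002
```

```bash
python3 - <<'E'
from h import *
s=r.read_state();print(s["tool_pos"],s["force"],s["time"])
f=r.grab_frame("scene");save(f,"f0.png");ft=r.grab_frame("top");save(ft,"g0.png")
i=cv2.imread("pics/f0.png")[160:230,222:290]
j=cv2.imread("pics/g0.png")[170:240,245:313]
o=np.hstack([cv2.resize(cv2.convertScaleAbs(x,alpha=1.6,beta=20),None,fx=5.8,fy=5.8,interpolation=cv2.INTER_CUBIC) for x in(i,j)])
cv2.imwrite("pics/f.png",o)
print(proj(ft,[[550,-52,240],[508,-52,130],[593,-52,130]]),proj(f,[[508,-52,133],[508,-52,160]]))
E
```

```text
[552.19736681 -52.77646839 129.27486378] [ 0.1096593  -0.12432037  0.00880329] 3.825
[[280.83943002 211.2673025 ]
 [278.36884928 231.56300487]
 [277.37178325 200.43251716]] [[239.37928907 216.96946123]
 [239.41661973 207.79097633]]
```

View pics/f.png

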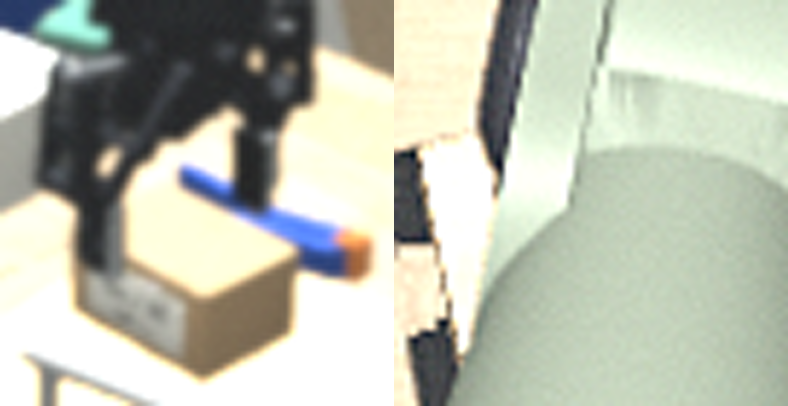

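{"api": "arm_command", "payload": {
  "targets": [
    [0, 0, 0, 0, 0, 0.005, 1],
    [0, 0, 0, 0, 0, 0.01, 1],
    [0, 0, 0, 0, 0, 0.01, 1]
  ]
}}

```text
time: 4.3
tool_pos: [551.7, -52.6, 118.6]
orientation: [-2.221, -2.221, 0.001]
force: [-0.5, 0.4, 0.7]
opening: 0.995
```

```bash
python3 - <<'E'
from h import *
s=r.read_state();print(s["tool_pos"],s["force"],s["time"])
f=r.grab_frame("scene");save(f,"h0.png")
A=[cv2.imread("pics/%s.png"%n)[160:230,222:290] for n in("f0","h0")]
# dark finger extent in columns 236..241
for n in("d0","f0","h0"):
    g=cv2.cvtColor(cv2.imread("pics/%s.png"%n),cv2.COLOR_BGR2GRAY)
    print(n,g[190:222,237],"back",g[182:205,265])
E
```

```text
[551.69478894 -52.62847332 118.56448147] [-0.46061411  0.44941987  0.74654291] 4.3
d0 [ 15  13  11  14  14  16  15  14  16  15  16  18  29  53  79  96  97  94
  92  89  86  82  76  72  97 157 204 219 221 223 223 216] back [ 13  13  13  13  12  13  10  13  14  18  40  76 100 103  90  86 115 148
 166 169 169 170 168]
f0 [ 18  15  15  14  13  15  15  18  18  17  16  16  16  18  19  29  54  79
  88  88  86  82  77  72  97 157 205 219 221 224 224 216] back [ 20  20  15  14  13  12  11  12  12  13  12  11  15  25  50  81 115 148
 165 168 168 169 168]
h0 [ 15  17  22  24  19  14  17  16  13  15  14  18  19  16  15  15  16  20
  22  35  56  73  76  73  97 158 205 219 220 223 223 216] back [ 12  15  15  17  20  21  14  13  13  13  13  11  12  10  14  37  89 141
 164 169 168 169 168]
```

```bash
python3 - <<'E'
from h import *
from scipy.optimize import least_squares
f=r.grab_frame("scene")
for x0 in (45,50,55):
  for obs in ([[238.3,203.3],[265.4,192.7]],):
    F=lambda v:(proj(f,[[550.4+v[2]-x0,v[0],v[1]],[550.4+v[2]+x0,v[0],v[1]]])-obs).ravel()
    q=least_squares(F,[-52,150,0]);print(x0,q.x,q.fun.round(1))
    q=least_squares(lambda v:F([-51.6,v[0],0]),[150]);print(q.x,q.fun.round(1))
s=r.read_state();print(s["joint_positions"],s["tool_pos"])
E
```

```text
45 [-85.45115896 198.12907246 -31.12448471] [ 0.3  0.7 -0.4 -0.8]
[172.52439695] [ 0.3  0.5 -1.5 -0.5]
50 [ -5.24493585 135.34462059  48.22250414] [ 0.3  0.7 -0.4 -0.8]
[172.59403502] [-1.2  1.1 -0.2 -1.2]
55 [ 74.96153362  72.55997596 127.56973561] [ 0.3  0.7 -0.4 -0.8]
[172.6672174] [-2.7  1.8  1.1 -1.8]
[-2.28335813e-01  4.11916955e-01 -3.13937119e-01  8.45286847e-01
  7.64999776e-06  1.34243708e+00] [552.11970031 -52.74255261 119.12242675]
```

The images put the tips about 30 mm above the stated position, so they now overlap the top ~15 mm of the carton. That is enough to grip, so I'll close here.

{"api": "arm_command", "payload": {
  "targets": [
    [0, 0, 0, 0, 0, -0.002, 0.6],
    [0, 0, 0, 0, 0, -0.002, 0.3],
    [0, 0, 0, 0, 0, -0.002, 0.1],
    [0, 0, 0, 0, 0, -0.002, 0.1],
    [0, 0, 0, 0, 0, -0.002, 0.1],
    [0, 0, 0, 0, 0, -0.002, 0.1]
  ],
  "squeeze": 35
}}

```text
time: 5.15
tool_pos: [552.6, -52.9, 122.0]
orientation: [2.221, 2.221, 0.001]
force: [-1.5, -0.3, 5.6]
opening: 0.693
```

```bash
python3 - <<'E'
from h import *
s=r.read_state();print(s["tool_pos"],s["force"],s["opening"],s["time"])
f=r.grab_frame("scene");save(f,"k0.png")
i=cv2.imread("pics/k0.png")[160:230,222:290]
cv2.imwrite("pics/k.png",cv2.resize(cv2.convertScaleAbs(i,alpha=1.6,beta=20),None,fx=8,fy=8,interpolation=cv2.INTER_CUBIC))
E
```

```text
[552.58541633 -52.85047797 121.99699464] [-1.49745051 -0.29633979  5.59477427] 0.6926399720294567 5.15
```

View pics/k.png

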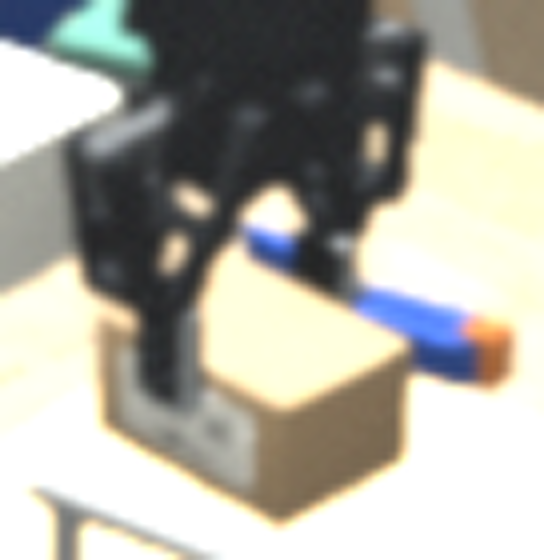

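The carton is gripped: opening is 0.69 (about 59 mm) and the tips are part-way down the front face at (165,400) in the crop. Next I lift it.

{"api": "arm_command", "payload": {
  "targets": [
    [0, 0, 0, 0, 0, -0.015, 0.1],
    [0, 0, 0, 0, 0, -0.04, 0.1],
    [0, 0, 0, 0, 0, -0.065, 0.1],
    [0, 0, 0, 0, 0, -0.09, 0.1],
    [0, 0, 0, 0, 0, -0.09, 0.1]
  ]
}}

```text
time: 5.82
tool_pos: [553.6, -53.0, 213.3]
orientation: [2.219, 2.219, 0.003]
force: [0.3, -0.2, -3.6]
opening: 0.69
```

```bash
python3 - <<'E'
from h import *
s=r.read_state();print(s["tool_pos"],s["force"],s["opening"],s["time"])
f=r.grab_frame("scene")
for d in r.spot_point(f,"carton_centre"):print(d["p"],world(f,d["location"]))
print(row(s["tool_pos"],s["orientation"],[455,388,210],Rt(0)))
E
```

```text
[553.55645128 -53.04893602 213.28020894] [ 0.32433412 -0.22836233 -3.60531459] 0.6899988813656789 5.825
0.88 [553.4981716  -55.42504697 234.71281964]
(array([ 0.004,  0.001, -0.   ]), array([ 0.441 , -0.0986,  0.0026]))
```

{"api": "arm_command", "payload": {
  "targets": [
    [0, 0, 0, 0.03, -0.007, 0, 0.1],
    [0, 0, 0, 0.075, -0.017, 0, 0.1],
    [0, 0, 0, 0.125, -0.028, 0, 0.1],
    [0, 0, 0, 0.175, -0.039, 0, 0.1],
    [0, 0, 0, 0.225, -0.05, 0, 0.1],
    [0, 0, 0, 0.275, -0.061, 0, 0.1],
    [0, 0, 0, 0.325, -0.073, 0, 0.1],
    [0, 0, 0, 0.375, -0.084, 0, 0.1],
    [0, 0, 0, 0.415, -0.093, 0, 0.1],
    [0, 0, 0, 0.438, -0.098, 0, 0.1]
  ]
}}

```text
time: 7.18
tool_pos: [452.5, 386.7, 209.2]
orientation: [-2.218, -2.223, 0.005]
force: [-0.8, -0.4, -3.2]
opening: 0.694
```

{"api": "arm_command", "payload": {
  "targets": [
    [0, 0, 0, 0, 0, 0.03, 0.1],
    [0, 0, 0, 0, 0, 0.075, 0.1],
    [0, 0, 0, 0, 0, 0.12, 0.1],
    [0, 0, 0, 0, 0, 0.16, 0.1],
    [0, 0, 0, 0, 0, 0.185, 0.1],
    [0, 0, 0, 0, 0, 0.2, 0.1],
    [0, 0, 0, 0, 0, 0.2, 0.1]
  ]
}}

```text
time: 8.05
tool_pos: [453.0, 384.4, 9.7]
orientation: [-2.221, -2.221, 0.005]
force: [-0.4, 0.6, -3.3]
opening: 0.691
```

```bash
python3 - <<'E'
from h import *
s=r.read_state();print(s["tool_pos"],s["orientation"],s["force"],s["opening"],s["time"])
f=r.grab_frame("scene")
for d in r.spot_point(f,"carton_centre"):print(d["p"],world(f,d["location"]))
E
```

```text
[452.9671526  384.36422593   9.68841616] [-2.22106344 -2.22089023  0.00515522] [-0.37345041  0.58882866 -3.2588211 ] 0.6909607226021481 8.05
0.67 [450.32860522 380.13723152  30.03465244]
```

{"api": "arm_command", "payload": {
  "targets": [
    [0, 0, 0, 0, 0, 0.003, 0.1],
    [0, 0, 0, 0, 0, 0.0055, 0.1],
    [0, 0, 0, 0, 0, 0.0055, 0.1]
  ]
}}

```text
time: 8.52
tool_pos: [454.2, 385.2, 5.9]
orientation: [2.221, 2.221, 0.0]
force: [-0.9, -0.3, -3.0]
opening: 0.697
```

{"api": "arm_command", "payload": {
  "targets": [
    [0, 0, 0, 0, 0, 0.001, 0.1],
    [0, 0, 0, 0, 0, 0.002, 0.1],
    [0, 0, 0, 0, 0, 0.002, 0.1]
  ]
}}

```text
time: 8.9
tool_pos: [454.1, 385.2, 3.7]
orientation: [-2.221, -2.221, 0.0]
force: [-0.3, -0.4, -3.3]
opening: 0.695
```

{"api": "arm_command", "payload": {
  "targets": [
    [0, 0, 0, 0, 0, 0.001, 0.1],
    [0, 0, 0, 0, 0, 0.002, 0.1],
    [0, 0, 0, 0, 0, 0.002, 0.1]
  ]
}}

```text
time: 9.28
tool_pos: [454.2, 385.3, 2.0]
orientation: [2.221, 2.221, 0.0]
force: [-1.3, -1.3, 0.3]
opening: 0.693
```

It has touched down: the force went from -3.3 N to 0.3 N. Now I release and rise.

{"api": "arm_command", "payload": {
  "targets": [
    [0, 0, 0, 0, 0, 0, 0.6],
    [0, 0, 0, 0, 0, 0, 1],
    [0, 0, 0, 0, 0, 0, 1],
    [0, 0, 0, 0, 0, -0.03, 1],
    [0, 0, 0, 0, 0, -0.08, 1],
    [0, 0, 0, 0, 0, -0.14, 1],
    [0, 0, 0, 0, 0, -0.2, 1],
    [0, 0, 0, 0, 0, -0.248, 1],
    [0, 0, 0, 0, 0, -0.248, 1]
  ]
}}

```text
time: 10.4
tool_pos: [456.5, 386.8, 254.7]
orientation: [2.22, 2.22, 0.014]
force: [0.6, 0.4, -1.1]
opening: 0.995
```

```bash
python3 - <<'E'
from h import *
s=r.read_state();print(s["tool_pos"],s["force"],s["opening"],s["time"])
f=r.grab_frame("scene");t=r.grab_frame("top");save(f,"m0.png")
for g in(f,t):
  for n in("carton_centre","lid_handle","lid_hinge"):
    for d in r.spot_point(g,n)[:1]:print(n,d["p"],world(g,d["location"]))
i=cv2.imread("pics/m0.png")[130:300,80:340]
cv2.imwrite("pics/m.png",cv2.resize(i,None,fx=3,fy=3,interpolation=cv2.INTER_CUBIC))
print(row(s["tool_pos"],s["orientation"],[458,-135,250],Rt(10.2)))
E
```

```text
[456.51383848 386.75419789 254.73867033] [ 0.59231307  0.39713074 -1.08305397] 0.9947733264336649 10.4
carton_centre 0.73 [452.69310537 383.32109645  25.9502745 ]
lid_handle 0.8 [ 461.99433269 -134.90119214  157.15091008]
lid_hinge 0.77 [ 638.62406845 -101.29544277   81.58180229]
carton_centre 0.92 [456.83462327 382.70955597  21.98047632]
lid_handle 0.6 [ 458.14063715 -135.99161774  157.63712643]
lid_hinge 0.78 [635.45475776 -98.99950134  86.19948959]
(array([ 0.008, -0.004, -0.178]), array([-0.5218,  0.0014,  0.0022]))
```

View pics/m.png

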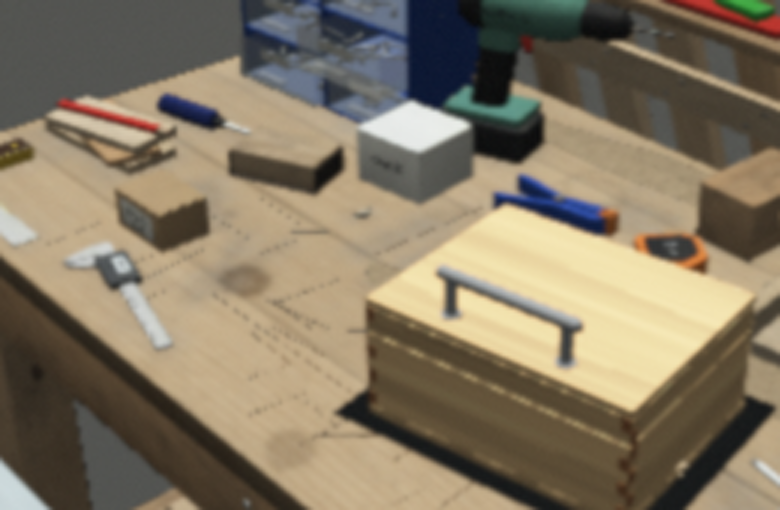

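The picture shows the carton upright on the bench (crop ~(160,215)), the lid clear, and the bar at (510,300). Next I go above the bar.

{"api": "arm_command", "payload": {
  "targets": [
    [0, 0, -0.02, -0.03, 0.001, 0.002, 1],
    [0, 0, -0.04, -0.09, 0.001, 0.002, 1],
    [0, 0, -0.06, -0.15, 0.001, 0.002, 1],
    [0, 0, -0.08, -0.21, 0.002, 0.002, 1],
    [0, 0, -0.1, -0.27, 0.002, 0.002, 1],
    [0, 0, -0.12, -0.33, 0.002, 0.002, 1],
    [0, 0, -0.14, -0.39, 0.002, 0.002, 1],
    [0, 0, -0.16, -0.44, 0.002, 0.002, 1],
    [0, 0, -0.178, -0.49, 0.003, 0.002, 1],
    [0, 0, -0.178, -0.52, 0.003, 0.002, 1]
  ]
}}

```text
time: 12.05
tool_pos: [456.9, -137.0, 247.3]
orientation: [-2.018, -2.408, 0.0]
force: [0.1, 0.9, -0.0]
opening: 0.997
```

{"api": "arm_command", "payload": {
  "targets": [
    [0, 0, 0, 0, 0, 0.02, 1],
    [0, 0, 0, 0, 0, 0.04, 1],
    [0, 0, 0, 0, 0, 0.05, 1],
    [0, 0, 0, 0, 0, 0.05, 1]
  ]
}}

```text
time: 12.55
tool_pos: [456.7, -134.4, 197.1]
orientation: [-2.014, -2.409, 0.001]
force: [0.4, -0.8, 0.3]
opening: 1.0
```

```bash
python3 - <<'E'
from h import *
s=r.read_state();print(s["tool_pos"],Ro.from_rotvec(s["orientation"]).as_matrix().round(3),s["force"],s["time"])
print(row(s["tool_pos"],s["orientation"],[460,-135,147],Rt(10.2)))
f=r.grab_frame("scene");save(f,"n0.png");i=cv2.imread("pics/n0.png")[150:270,190:310]
cv2.imwrite("pics/n.png",cv2.resize(i,None,fx=5,fy=5,interpolation=cv2.INTER_CUBIC))
c,sn=np.cos(.178),np.sin(.178);p=s["tool_pos"]
print(((proj(f,[[p[0]-42*c,p[1]-42*sn,p[2]],[p[0]+42*c,p[1]+42*sn,p[2]],[460,-135,158]])-[190,150])*5).round())
E
```

```text
[ 456.67062332 -134.44479326  197.11916974] [[-0.177  0.984 -0.002]
 [ 0.984  0.177  0.001]
 [ 0.001 -0.001 -1.   ]] [ 0.37632424 -0.83181334  0.33874191] 12.55
(array([-0.001, -0.001,  0.   ]), array([-0.0012,  0.0033,  0.0501]))
[[232. 363.]
 [340. 287.]
 [292. 393.]]
```

View pics/n.png

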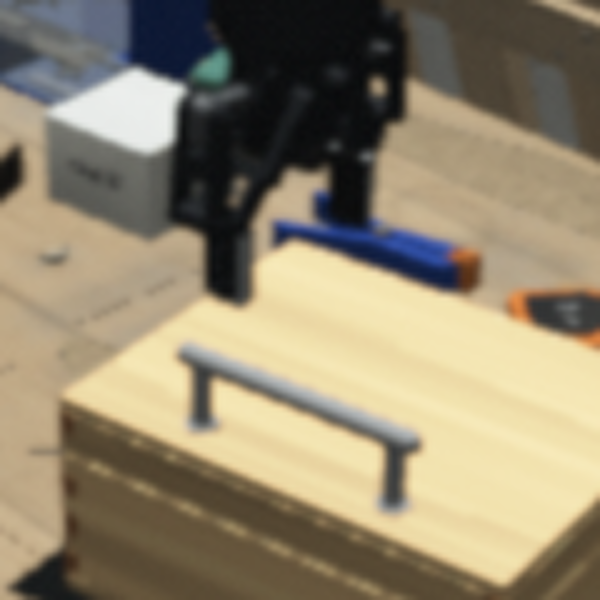

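The fingertips are at (228,300) and (350,222), again about 35 mm above where TCP-based geometry puts them. The real grasp point is therefore about 40 mm behind the TCP. I'll descend accordingly to TCP z ≈ 119, a clearance already proven at the carton.

{"api": "arm_command", "payload": {
  "targets": [
    [0, 0, 0, -0.001, 0.003, 0.02, 1],
    [0, 0, 0, -0.001, 0.003, 0.04, 1],
    [0, 0, 0, -0.001, 0.003, 0.06, 1],
    [0, 0, 0, -0.001, 0.003, 0.072, 1],
    [0, 0, 0, -0.001, 0.003, 0.077, 1],
    [0, 0, 0, -0.001, 0.003, 0.077, 1]
  ]
}}

```text
time: 13.35
tool_pos: [460.6, -135.3, 121.1]
orientation: [2.015, 2.41, 0.0]
force: [-0.1, 0.8, 0.1]
opening: 1.003
```

{"api": "arm_command", "payload": {
  "targets": [
    [0, 0, 0, 0, 0, 0, 0.4],
    [0, 0, 0, 0, 0, 0, 0],
    [0, 0, 0, 0, 0, 0, -0.4]
  ],
  "squeeze": 25
}}

```text
time: 13.72
tool_pos: [460.6, -135.3, 121.1]
orientation: [2.015, 2.41, 0.0]
force: [0.4, -0.3, -0.0]
opening: 0.371
```

```bash
python3 - <<'E'
from h import *
s=r.read_state();print(s["tool_pos"],s["opening"],s["force"],s["time"])
f=r.grab_frame("scene");save(f,"o0.png");i=cv2.imread("pics/o0.png")[165:265,195:305]
cv2.imwrite("pics/o.png",cv2.resize(i,None,fx=6,fy=6,interpolation=cv2.INTER_CUBIC))
E
```

```text
[ 460.57990477 -135.34890417  121.10514284] 0.3707966976654255 [ 0.37337805 -0.28936639 -0.00780591] 13.725
```

View pics/o.png

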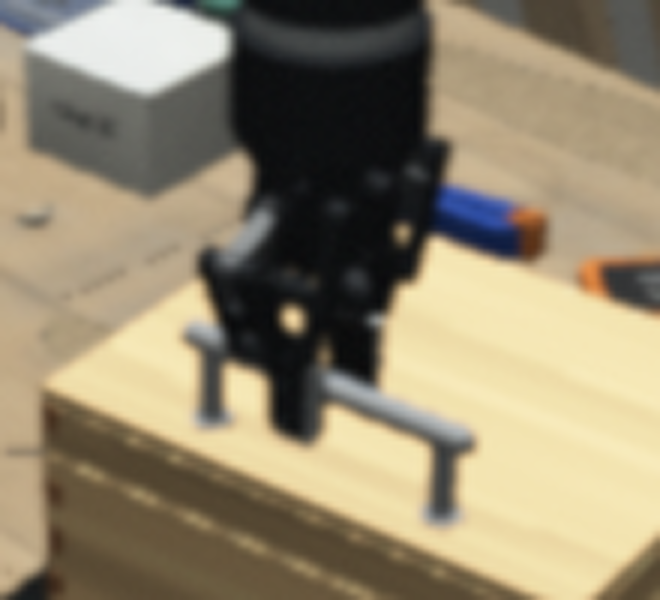

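The fingers straddle the bar, with the front tip at (295,438) below the bar line at about (300,365). Closing.

{"api": "arm_command", "payload": {
  "targets": [
    [0, 0, 0, 0, 0, 0, -0.8],
    [0, 0, 0, 0, 0, 0, -1],
    [0, 0, 0, 0, 0, 0, -1],
    [0, 0, 0, 0, 0, 0, -1],
    [0, 0, 0, 0, 0, 0, -1]
  ],
  "squeeze": 30
}}

```text
time: 14.4
tool_pos: [458.7, -135.6, 120.9]
orientation: [-2.015, -2.408, 0.005]
force: [-5.4, -1.2, 5.2]
opening: 0.13
```

```bash
cat > path.py <<'E'
from h import *
g=41
def G(th): a=np.radians(21.86+th);return -196.1*np.cos(a),196.1*np.sin(a)
def T(th,tl):
    x,z=G(th);t=np.radians(tl);return np.array([x-g*np.sin(t),-z+g*np.cos(t)])  # tool-down frame y, z
E
python3 - <<'E'
from path import *
s=r.read_state();print(s["tool_pos"],s["opening"],s["force"],s["moment"],s["time"])
# two-degree-per-row style lists, in the tool frame at the start of the lift
for th in (0,1,3,6,9,12,15,18,21,24,27): print(th,round(np.radians(th/3),3),((T(th,th/3)-T(0,0))/1000).round(4))
E
```

```text
[ 458.65546163 -135.59230313  120.88371074] 0.12968683670650644 [-5.39043284 -1.16759374  5.15423785] [-0.19302197  1.12389651  0.01732591] 14.4
0 0.0 [0. 0.]
1 0.006 [ 0.0011 -0.0032]
3 0.017 [ 0.0034 -0.0094]
6 0.035 [ 0.0072 -0.0186]
9 0.052 [ 0.0115 -0.0276]
12 0.07 [ 0.0163 -0.0363]
15 0.087 [ 0.0215 -0.0448]
18 0.105 [ 0.0272 -0.0529]
21 0.122 [ 0.0333 -0.0607]
24 0.14 [ 0.0397 -0.0681]
27 0.157 [ 0.0466 -0.0752]
```

{"api": "arm_command", "payload": {
  "targets": [
    [0, 0, 0, 0, -0.002, 0, -1],
    [0.006, 0, 0, 0, -0.001, -0.0032, -1],
    [0.017, 0, 0, 0, 0.0014, -0.0094, -1],
    [0.035, 0, 0, 0, 0.0052, -0.0186, -1],
    [0.052, 0, 0, 0, 0.0095, -0.0276, -1],
    [0.07, 0, 0, 0, 0.0143, -0.0363, -1],
    [0.07, 0, 0, 0, 0.0143, -0.0363, -1]
  ]
}}

```text
time: 15.28
tool_pos: [474.5, -132.6, 157.2]
orientation: [-1.984, -2.375, 0.085]
force: [-0.4, -1.4, -4.4]
opening: 0.126
```

```bash
python3 - <<'E'
from path import *
s=r.read_state();R=Ro.from_rotvec(s["orientation"]).as_matrix();print(s["tool_pos"],s["opening"],s["force"],s["time"],R.round(3).tolist())
f=r.grab_frame("scene");t=r.grab_frame("top")
for q in(f,t):
  for d in r.spot_point(q,"lid_handle")[:1]:print(d["p"],world(q,d["location"]))
print("grasp pt",s["tool_pos"]-41*R[:,2])
x,z=G(12);print("expected bar",637+x*.984,-103.5+x*.177,85+z)
t0=np.radians(4);M=np.array([[np.cos(t0),np.sin(t0)],[-np.sin(t0),np.cos(t0)]])
for th in range(15,43,3): print(th,round(np.radians((th-12)/3),3),(M@(T(th,th/3)-T(12,4))/1000).round(4))
E
```

```text
[ 474.46456238 -132.61504482  157.23447495] 0.126122530172732 [-0.36716528 -1.40504003 -4.40505135] 15.275 [[-0.178, 0.982, -0.07], [0.984, 0.177, -0.013], [-0.0, -0.071, -0.997]]
0.63 [ 480.3370164  -130.81489166  192.7209551 ]
0.89 [ 477.26990873 -135.58291987  192.27920973]
grasp pt [ 477.34019435 -132.09145398  198.13015434]
expected bar 476.76374086407236 -132.32298563725527 194.26015753452202
15 0.017 [ 0.0046 -0.0088]
18 0.035 [ 0.0097 -0.0173]
21 0.052 [ 0.0152 -0.0255]
24 0.07 [ 0.0212 -0.0333]
27 0.087 [ 0.0275 -0.0408]
30 0.105 [ 0.0342 -0.048 ]
33 0.122 [ 0.0413 -0.0548]
36 0.14 [ 0.0487 -0.0611]
39 0.157 [ 0.0564 -0.0671]
42 0.175 [ 0.0645 -0.0726]
```

The lid follows: it is at about 12°, and the networks put the handle at (479,-133,192.5) against an expected (477,-132,194). Continuing.

{"api": "arm_command", "payload": {
  "targets": [
    [0.017, 0, 0, 0, 0.0046, -0.0088, -1],
    [0.035, 0, 0, 0, 0.0097, -0.0173, -1],
    [0.052, 0, 0, 0, 0.0152, -0.0255, -1],
    [0.07, 0, 0, 0, 0.0212, -0.0333, -1],
    [0.087, 0, 0, 0, 0.0275, -0.0408, -1],
    [0.105, 0, 0, 0, 0.0342, -0.048, -1],
    [0.122, 0, 0, 0, 0.0413, -0.0548, -1],
    [0.14, 0, 0, 0, 0.0487, -0.0611, -1],
    [0.157, 0, 0, 0, 0.0564, -0.0671, -1],
    [0.175, 0, 0, 0, 0.0645, -0.0726, -1]
  ]
}}

```text
time: 16.73
tool_pos: [540.8, -120.3, 225.7]
orientation: [-1.904, -2.277, 0.285]
force: [-4.4, -0.4, 2.9]
opening: 0.126
```

```bash
python3 - <<'E'
from path import *
s=r.read_state();R=Ro.from_rotvec(s["orientation"]).as_matrix();print(s["tool_pos"],s["opening"],s["force"],s["time"],s["joint_positions"])
f=r.grab_frame("scene");t=r.grab_frame("top")
for q in(f,t):
  for d in r.spot_point(q,"lid_handle")[:1]:print(d["p"],world(q,d["location"]))
print("grasp pt",s["tool_pos"]-41*R[:,2],R[:,2])
x,z=G(42);print("expected bar",637+x*.984,-103.5+x*.177,85+z)
t0=np.radians(14);M=np.array([[np.cos(t0),np.sin(t0)],[-np.sin(t0),np.cos(t0)]])
for th in range(45,73,3): print(th,round(np.radians((th-42)/3),3),(M@(T(th,th/3)-T(42,14))/1000).round(4))
E
```

```text
[ 540.75006258 -120.33623581  225.74848462] 0.12636023455808215 [-4.39028797 -0.44624268  2.93478537] 16.725 [-0.28740953  0.52389929  0.11949846  1.39042781 -0.11024893  1.1179915 ]
0.71 [ 552.14919343 -119.07228879  260.44895896]
0.66 [ 632.64508833 -100.65236081   88.82700043]
grasp pt [ 550.71082979 -118.57657053  265.48117512] [-0.24294554 -0.04291867 -0.96909001]
expected bar 551.9873264878852 -118.79191383297187 261.0429354284629
45 0.017 [ 0.0073 -0.0064]
48 0.035 [ 0.0149 -0.0124]
51 0.052 [ 0.0229 -0.018 ]
54 0.07 [ 0.0311 -0.0231]
57 0.087 [ 0.0395 -0.0278]
60 0.105 [ 0.0482 -0.032 ]
63 0.122 [ 0.0571 -0.0357]
66 0.14 [ 0.0662 -0.0389]
69 0.157 [ 0.0754 -0.0416]
72 0.175 [ 0.0848 -0.0437]
```

{"api": "arm_command", "payload": {
  "targets": [
    [0.017, 0, 0, 0, 0.0073, -0.0064, -1],
    [0.035, 0, 0, 0, 0.0149, -0.0124, -1],
    [0.052, 0, 0, 0, 0.0229, -0.018, -1],
    [0.07, 0, 0, 0, 0.0311, -0.0231, -1],
    [0.087, 0, 0, 0, 0.0395, -0.0278, -1],
    [0.105, 0, 0, 0, 0.0482, -0.032, -1],
    [0.122, 0, 0, 0, 0.0571, -0.0357, -1],
    [0.14, 0, 0, 0, 0.0662, -0.0389, -1],
    [0.14, 0, 0, 0, 0.0662, -0.0389, -1],
    [0.14, 0, 0, 0, 0.0662, -0.0389, -1]
  ]
}}

```text
time: 18.18
tool_pos: [615.3, -106.6, 248.9]
orientation: [-1.838, -2.198, 0.425]
force: [-1.7, 3.5, 8.5]
opening: 0.126
```

```bash
cat > chk.py <<'E'
from path import *
s=r.read_state();R=Ro.from_rotvec(s["orientation"]).as_matrix();print(s["tool_pos"],s["opening"],s["force"],s["time"],np.abs(s["dq"]).max())
h=np.array([637,-103.5,85]);u=np.array([.984,.177,0])
def ang(p):d=p-h;return np.degrees(np.arctan2(d[2],-d@u))-21.86,np.hypot(d[2],d@u)
for g_ in(36,41):print("grasp",g_,s["tool_pos"]-g_*R[:,2],ang(s["tool_pos"]-g_*R[:,2]))
for c in("scene","top","scene","top"):
  q=r.grab_frame(c)
  for d in r.spot_point(q,"lid_handle")[:1]:p=world(q,d["location"]);print(c,d["p"],p,ang(p))
E
python3 - <<'E'
from chk import *
t0=np.radians(22);M=np.array([[np.cos(t0),np.sin(t0)],[-np.sin(t0),np.cos(t0)]])
for th in (68,70,72,73.5,75): print(th,round(np.radians((th-66)/3),3),(M@(T(th,th/3)-T(66,22))/1000).round(4))
E
```

```text
[ 615.31878388 -106.61669269  248.85489829] 0.12558670837205643 [-1.65363667  3.46109532  8.5308934 ] 18.175 0.006973822923548096
grasp 36 [ 628.55626519 -104.25154734  282.24913696] (np.float64(65.68941153909465), np.float64(197.42969289385323))
grasp 41 [ 630.39480426 -103.92305493  286.88722566] (np.float64(66.27484027500877), np.float64(201.99424381128694))
scene 0.88 [ 632.21452375 -105.74064068  282.14642517] (np.float64(66.65654246082454), np.float64(197.2125226974934))
scene 0.8 [ 631.09291201 -103.86806024  282.71688954] (np.float64(66.43721442941197), np.float64(197.8042365939752))
top 0.67 [ 577.32249799 -340.65133882    0.79586077] (np.float64(-61.76239993946435), np.float64(131.26505507927953))
68 0.012 [ 0.0058 -0.0027]
70 0.023 [ 0.0117 -0.0052]
72 0.035 [ 0.0177 -0.0074]
73.5 0.044 [ 0.0223 -0.009 ]
75 0.052 [ 0.0268 -0.0104]
```

{"api": "arm_command", "payload": {
  "targets": [
    [0.006, 0, 0, 0, 0.0029, -0.0018, -1],
    [0.012, 0, 0, 0, 0.0058, -0.0035, -1],
    [0.017, 0, 0, 0, 0.0087, -0.005, -1],
    [0.023, 0, 0, 0, 0.0117, -0.0065, -1],
    [0.029, 0, 0, 0, 0.0147, -0.008, -1],
    [0.035, 0, 0, 0, 0.0177, -0.0094, -1],
    [0.044, 0, 0, 0, 0.0223, -0.011, -1],
    [0.052, 0, 0, 0, 0.0268, -0.0124, -1],
    [0.052, 0, 0, 0, 0.0268, -0.0124, -1],
    [0.052, 0, 0, 0, 0.0268, -0.0124, -1]
  ]
}}

```text
time: 19.82
tool_pos: [644.5, -101.3, 248.7]
orientation: [-1.81, -2.165, 0.479]
force: [-1.0, 3.8, 6.0]
opening: 0.125
```

```bash
python3 -c "
from chk import *
q=r.grab_frame('scene');save(q,'p0.png');i=cv2.imread('pics/p0.png')[110:310,170:380]
cv2.imwrite('pics/p.png',cv2.resize(i,None,fx=3,fy=3,interpolation=cv2.INTER_CUBIC))"
```

```text
[ 644.49192323 -101.31398961  248.68612831] 0.12535467457806956 [-0.99396335  3.82541427  5.98956931] 19.825 0.005794098996788827
grasp 36 [659.463735   -98.65287524 281.31683965] (np.float64(74.81130463588937), np.float64(197.65517131065187))
grasp 41 [661.54315331 -98.28327602 285.84888289] (np.float64(75.2559473155708), np.float64(202.40793057230997))
scene 0.59 [660.62392894 -98.84640714 280.43609156] (np.float64(75.16111062403218), np.float64(196.91270418791888))
scene 0.87 [661.30308797 -98.00396194 280.53111299] (np.float64(75.39355773489397), np.float64(197.10855073175844))
top 0.29 [779.32050199 118.79561473   4.56325344] (np.float64(-177.70895972416588), np.float64(196.59789892131138))
```

View pics/p.png

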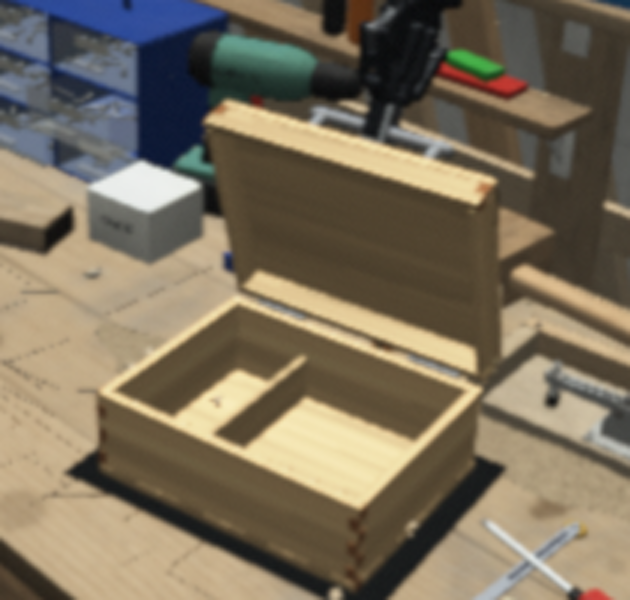

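The lid is up and held by the bar, gripped behind its top edge at about (385,130). All estimates put it at 74.8–75.4°. I'll hold, check it is still, and hand in.

{"api": "arm_command", "payload": {
  "targets": [
    [0, 0, 0, 0, 0, 0, -1],
    [0, 0, 0, 0, 0, 0, -1],
    [0, 0, 0, 0, 0, 0, -1],
    [0, 0, 0, 0, 0, 0, -1]
  ]
}}

```text
time: 20.78
tool_pos: [644.4, -101.3, 248.7]
orientation: [-1.81, -2.165, 0.479]
force: [-0.0, 3.9, 6.0]
opening: 0.121
```

```bash
python3 -c "
from chk import *
seeall(['carton_centre','sander','hinge_box','tape','wood_clamp'])
a=r.read_state();print(a['tool_pos']-s['tool_pos'],a['force'],a['time'])
if np.abs(a['tool_pos']-s['tool_pos']).max()<1.5: print(r.sign_off())
"
```

```text
[ 644.41311859 -101.33356199  248.69471799] 0.12144895826537865 [-3.39732047e-03  3.91327688e+00  6.03759830e+00] 20.775 0.001475034308986331
grasp 36 [659.38606929 -98.6760817  281.32520291] (np.float64(74.7878369253154), np.float64(197.6541390102704))
grasp 41 [661.46564577 -98.30698722 285.8572147 ] (np.float64(75.23305330594476), np.float64(202.40624663360418))
scene 0.87 [662.78850265 -99.2982097  282.44120879] (np.float64(75.6759311565096), np.float64(199.1614034260516))
scene 0.79 [ 662.55096694 -100.91246947  279.19194084] (np.float64(75.6499446726391), np.float64(195.87209418584914))
scene carton_centre 0.72 [450.7 382.7  25.9] [132. 199.]
scene sander 0.94 [630.2 395.6   2.7] [177. 187.]
scene sander 0.6 [454.5 381.4  27.1] [134. 199.]
scene hinge_box 0.96 [727.9 291.2  -0.9] [218. 189.]
scene tape 0.17 [ 577.5 -345.    -1.4] [344. 302.]
scene wood_clamp 0.56 [ 538.2 -122.2   -2.8] [266. 267.]
top carton_centre 0.92 [453.5 382.6  23.7] [128. 256.]
top sander 0.7 [627.3 396.6  -0.9] [128. 199.]
top sander 0.46 [ 573.8 -395.2    3.6] [386. 210.]
top hinge_box 0.95 [ 7.246e+02  2.916e+02 -5.000e-01] [163. 167.]
top wood_clamp 0.68 [777.2 114.4   5.2] [220. 149.]
top wood_clamp 0.62 [627.2 395.9   1.8] [128. 199.]
[-0.02594334  0.00433907  0.01085911] [-1.14315603  3.8378565   5.24613409] 21.775
the job is handed in; nothing more can be done
None
```

I stood the carton upright on the bench at about (453, 383), then swung the lid up by its handle and handed the job in at 21.8 s, still holding it near the balance point.

**Last checks**
- **Lid angle:** 74.8–75.2° from the arm pose and 75.2–75.7° from the scene camera, against a target of 75°.
- **Stillness:** the tool drifted less than 0.1 mm over the final second. There is about 4–6 N of leftover force along the hinge axis and upward, and almost none in the direction the lid swings.
- **Carton:** both cameras see it standing on the bench, with its centre about 24–26 mm up.
- **Other things:** the hinge box and sanding block are where they were, to within the networks' error, and the top camera has the clamp within 5 mm.

**What failed or disagreed**
- The fingertips showed about 30 mm farther back than the stated tool geometry puts them. I went by the pictures, and both grasps held.
- The top camera could not find the handle or the tape measure at the end, and the scene camera missed the tape measure and the clamp. The arm or the lid was probably in the way.
- I did not check the screwdriver or the lid stay by measurement. Both show lying to the right of the case in the last picture, and the arm never went near them.
- I viewed 11 pictures, one over the budget of 10.

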